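# Fit a filter cassette behind the sliding gate of a fume extractor

## Robot

A 6-joint arm with a two-finger parallel gripper is mounted at the origin on a cart in front of the work surface, level with it; the furniture and walls round the work are solid. World frame = base frame: x ahead of the robot, y to its left, z up, the work surface at z = 0. Lengths are in m, angles in rad, forces in N, time in s.
With the tool pointing down it reaches from about 0.3 to 0.875 m from the base axis. Payload 6.4 kg.
Tool frame: the origin (TCP) lies at the very end of the fingers, on their centre line; the grasp point (between the pads) lies ctrl.pinch_z behind it (ctrl.pinch_z is the distance from the TCP to the grasp point, in m); y points along the fingers, z is the direction in which the jaws open and shut, and the axes are right-handed (so a half turn about y gives the same grasp; the last joint's range is limited). The gripper opens to 85 mm and grips with 20 to 120 N. Pads are 22 mm wide; open, the fingers measure 114 mm over their backs; the gripper's body (76 mm by 85 mm) begins 54 mm behind the grasp point. The pads swing forward as they close: fully open they stand 13 mm farther back than shut.
Start: joints at [0.907, 0.181, 1.607, -0, 1.354, -0.206], TCP at [0.254, 0.516, 0.231] pointing down, gripper open.
Joint ranges: [-2.99, 2.99], [-0.89, 2.07], [0.3, 2.58], [-1.14, 4.28], [0, 2.63], [-3.12, 3.12]. Speed limits (rad/s): [2.57, 2.57, 3.01, 3.14, 3.14, 3.14].

## Interface

Orientations are given as a unit quaternion [w, x, y, z].
In Python, from bench import ctrl gives the robot as it stands.
- The arm moves only by the shell command python3 -m pendant 'ROWS'. ROWS is JSON, one flat list of numbers, 7 for each row, row after row: the shift along the world's x, y, z in m, then the turn, a rotation vector about the world's x, y, z in degrees, then the finger opening in m, from 0 to 0.0854. In form: [tx, ty, tz, rx, ry, rz, hand, tx, ty, tz, rx, ry, rz, hand, ...]. A call has 1 to 12 rows; each row shifts and turns the commanded pose from where the row before left it; what a row does not reach is not made up. A row lasts 1/8 s, in which the tool goes at most 62.5 mm and 10.7 degrees, less where a joint would pass 70% of its speed; a pose out of reach is approached as far as the arm can. A call with a gripper value outside its range is refused whole. The fingers move at their own pace and stop on an object; the grip force is fixed at half the most. Time passes only in rows, so rows that do not move let the fingers close. It gives the time, the measured TCP pose, the force and the opening at its end, in the units of the state.
- ctrl.get_obs(): the state, without advancing time (a new reading comes with each control period).
- ctrl.camera(name): name is "scene" or "top" or "wrist"; returns the picture (420x560x3 uint8, red, green, blue); there is no depth.
- ctrl.camera_info(name): a dict with "fx", "fy", "cx", "cy" (pixels), "k1" (the pictures are not rectified: a ray, as slopes to the right and down, at radius r is drawn at 1 + k1 r^2 times it, then the intrinsics apply), "origin" and "rotation" of the camera in the world; the wrist camera has in their place "tool_from_camera" (4x4, takes a point from camera to tool coordinates, whose origin is the TCP and whose axes are the tool frame's). Camera axes: x right, y down, z forward; pixel columns grow to the right and rows downward; lengths in m; the calibration is good to about 2 mm. A picture is of the moment at which its call begins: read the wrist's pose just before it. camera_info takes no time and is no camera call.
- ctrl.hand_in(): hands the job in, once; it reports no verdict.
Trained networks look in the newest picture that a camera, given by its name, has taken for a name from the list of things; names that differ only in an ending like _2 or _b are one class to them, and where a whole thing is asked for, a point or a joint stands for the part that bears it (a point fixed in the world has none). Each returns a list of dicts, best first, with "score" (0 to 1); they miss things now and then, are a little off and sometimes report something else, mostly with a low value. They report only what shows in the picture. A call takes as long as a camera call. They do not tell look-alikes from the thing itself.
- ctrl.silhouettes(target, camera): "mask" (420x560 bool, what is visible of it) and "bbox" ([left, top, right, bottom] in pixels, round what is visible of it).
The state is a dict: "time_s": time; "q": joint angles; "dq": joint speeds; "joint_efforts": joint torques, N m; "eef_pos": TCP position; "eef_rot": TCP orientation; "wrist_force": force on the tool from outside, world axes, zero at the start; "torque": the same for the moment, N m; "opening": opening from 0.0 (shut) to 1.0 (fully open).
Only numpy, scipy, OpenCV 4.12 (cv2) and the standard library are available. Lean on these libraries where they do the work, as an engineer would, in place of code of your own. Each camera call takes 0.05 s, during which the arm holds its last target.

## Task

The small fume extractor on the bench has no filter in it. Slide the steel retaining gate on its top all the way back, lower the filter cassette into the slot until it sits fully home (lower it, do not drop it in), and slide the gate forward again until it is fully closed around the cassette's pull tab. Leave the dropper bottle and the blue screwdriver where they are.

Things in the scene. Friction and masses are not known exactly. Their poses are not given: they have to be found in the camera images.
- extractor: Fume extractor, fixed to the bench: a grey box with two black end cheeks, 140 mm deep (its x) by 156 mm wide (its y) by 105 mm high. Origin: centre of its underside, on the bench. Its own x points to its back (fan guard), -x to its front (black louvred intake), z up. Two steel guides on the top, along x at y = +-55 mm, stand 7 mm above the top. The filter slot opens in the top, long side along y.
- slot_mouth (a point): Centre of the slot's mouth, in the plane of the extractor's top (105 mm above the bench, 30 mm in front of the extractor's origin); axes as the extractor's. The slot is 28 mm (x) by 93 mm (y), its rim widened by a 4 mm chamfer on each side. A microscope head overhangs the bench to the right of the extractor (y below 0.01, x beyond 0.46).
- slot_floor (a point): Centre of the slot's floor, 72 mm below its mouth; axes as the extractor's. The cassette stands on this floor when it is home.
- gate_slide (a joint): Retaining gate: a 3 mm steel plate that slides on the extractor's top. 0 = closed (over the slot), grows as it slides back along the extractor's +x, 0.042 m = fully back at its stop. Its front edge is a fork: two prongs cover the slot's ends, the 41 mm notch between them passes round the pull tab. The cassette can enter from 0.036 on. It stays where left; moving it takes about 2 N.
- gate_grip (a point): Centre of the gate's black finger grip, a ridge 24 mm long (the extractor's x), 12 mm thick (y), whose top stands 12 mm above this point and whose foot 9 mm below it (the gate plate's top lies 11.7 mm below this point). It moves with the gate; 34 mm behind the slot's centre when the gate is closed, 120 mm above the bench. Axes as the extractor's.
- cassette_center (a point): Filter cassette, centre (47 mm above its underside): a grey frame 25 mm thick (its x), 90 mm wide (its y), 70 mm high, with white pleats on both faces, standing upright on the bench; on top, at the middle, a pull tab. 0.15 kg. Both ways round are alike. When it is home the frame ends 2 mm below the extractor's top and only the tab stands out.
- cassette_tab (a point): Centre of the cassette's pull tab, 82 mm above the cassette's underside: a block 14 mm thick (cassette's x), 32 mm wide (cassette's y), 24 mm high (12 mm above and below this point).
- cassette_foot (a point): Centre of the cassette's underside; axes as the cassette's.
- dropper_bottle: Small brown dropper bottle with a black bulb, diameter 33 mm, 102 mm tall, standing on the bench in front of the extractor, on the robot's side; origin at the centre of its underside. Bystander.
- driver: Screwdriver with a blue handle, 158 mm long, 17 mm thick, lying on the bench along its y; origin under its middle. Bystander.
Things that resemble listed ones, but are neither listed nor needed, are in the scene too. What is shaped like the part that bears cassette_center but turquoise is not meant.

How it is judged:
By the outcome, as a careful person would: the job done as asked, in the order asked, and still so for the second after the job is handed in, with the robot touching nothing.
It also fails if it takes over 61 s, if anything falls off the work surface, if the arm or the gripper's body presses on something with over 40 N, if the wrist force passes 120 N, or if a joint passes its speed limit or range.

## Working session

There is one attempt and no reset: what is moved stays moved. The work goes in short steps, Python scripts to look and compute and a shell command to move; the robot and the scene stay as the last step left them, time stands still between calls to the robot, and variables do not carry over. Pictures are saved under pics/ and viewed, and the job is handed in when it is done.

```bash
ls -la; mkdir -p pics
python3 - <<'E'
from bench import ctrl
import cv2
print(ctrl.get_obs(), ctrl.pinch_z)
for n in ["scene","top","wrist"]:
    im=ctrl.camera(n); cv2.imwrite(f"pics/a_{n}.png",im[:,:,::-1]); print(n,ctrl.camera_info(n))
E
```

```text
total 12
drwxr-xr-x  3 agent agent 4096 Dec  7 04:03 .
drwxr-xr-x 23 root  root  4096 Dec  7 04:03 ..
drwxr-xr-x  2 agent agent 4096 Dec  7 04:03 pics
{'time_s': 0.0, 'q': array([ 9.06729950e-01,  1.81538199e-01,  1.60797109e+00, -2.44574879e-06,
        1.35379076e+00, -2.06316463e-01]), 'dq': array([-0.00130649,  0.00026466, -0.00025703, -0.00083602, -0.00158169,
        0.00141985]), 'joint_efforts': array([-3.31322744e-04, -4.44881594e+01, -3.51331508e+01, -1.71624965e-04,
        9.03568463e-03, -6.53820678e-06]), 'eef_pos': array([0.25376929, 0.5153792 , 0.23040358]), 'eef_rot': array([-0.68811908,  0.68921457, -0.16068326,  0.16017581]), 'wrist_force': array([ 0.65806414, -0.2318352 , -0.00473152]), 'torque': array([ 0.05228818,  0.037105  , -0.00036524]), 'opening': 0.9972788000334384} 0.0187
scene {'fx': 475.9094263978407, 'fy': 475.9094263978407, 'cx': 276.04205194225176, 'cy': 215.6936364523437, 'k1': 0.028972998499540534, 'origin': array([-0.12303478, -0.66723082,  0.6572004 ]), 'rotation': array([-0.49087948,  0.8127275 , -0.27428137,  0.15258137])}
top {'fx': 386.61754891693136, 'fy': 386.61754891693136, 'cx': 281.496925888021, 'cy': 210.44066448144892, 'k1': -0.0325298343979097, 'origin': array([0.35168571, 0.21242542, 1.17626766]), 'rotation': array([-0.04910385,  0.71284538, -0.69805877,  0.04641363])}
wrist {'fx': 331.8627161074435, 'fy': 331.8627161074435, 'cx': 280.2095954085834, 'cy': 210.87958320788798, 'k1': -0.04178678365116259, 'tool_from_camera': array([[-1.52949049e-04,  9.62817314e-01,  2.70153283e-01,
        -6.76032751e-02],
       [ 1.21282761e-03, -2.70152909e-01,  9.62816667e-01,
        -1.42931584e-01],
       [ 9.99999253e-01,  4.74911256e-04, -1.12641180e-03,
         9.55249939e-04],
       [ 0.00000000e+00,  0.00000000e+00,  0.00000000e+00,
         1.00000000e+00]])}
```

View pics/a_scene.png

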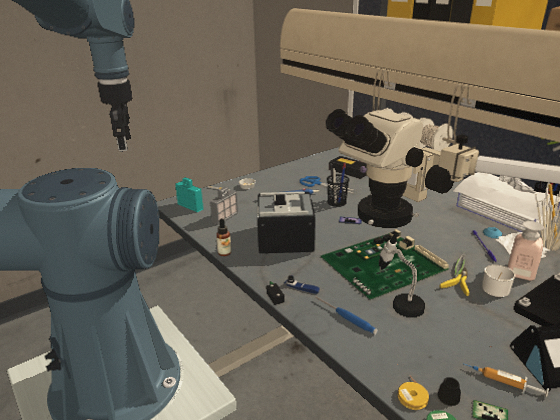

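View pics/a_top.png

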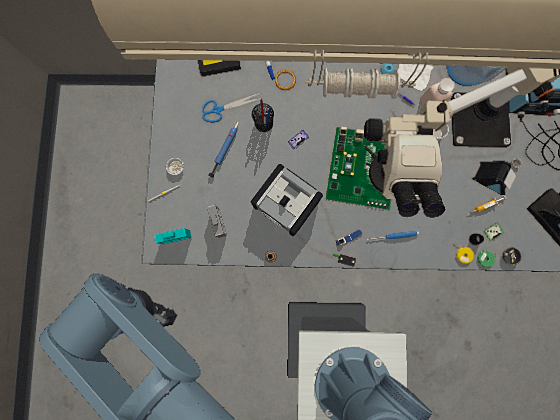

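View pics/a_wrist.png

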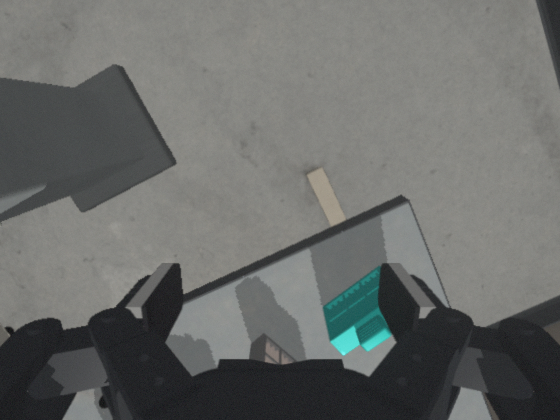

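The top view shows the grey cassette at about (216,221), the turquoise look-alike at (172,237) and the extractor at (287,198), turned. The bottle is at (270,257). Next I'll write helpers and make a first measurement.

```bash
cat > h.py <<'E'
import numpy as np, cv2
from scipy.spatial.transform import Rotation as R
from bench import ctrl
def q2m(q): q=np.asarray(q); return R.from_quat([q[1],q[2],q[3],q[0]]).as_matrix()
def cam(n,obs=None):
    i=ctrl.camera_info(n)
    if n=="wrist":
        o=obs or ctrl.get_obs(); T=np.eye(4);T[:3,:3]=q2m(o["eef_rot"]);T[:3,3]=o["eef_pos"]
        T=T@i["tool_from_camera"]; return i,T[:3,3],T[:3,:3]
    r=np.asarray(i["rotation"]); 
    return i,np.asarray(i["origin"]),(q2m(r) if r.shape==(4,) else r)
def proj(n,P,c=None):
    i,o,M=c or cam(n); p=(np.atleast_2d(P)-o)@M; s=p[:,:2]/p[:,2:]; r2=(s**2).sum(1,keepdims=True); s=s*(1+i["k1"]*r2)
    return s*[i["fx"],i["fy"]]+[i["cx"],i["cy"]]
def unproj(n,uv,z,c=None):
    i,o,M=c or cam(n); uv=np.atleast_2d(uv).astype(float); d=(uv-[i["cx"],i["cy"]])/[i["fx"],i["fy"]]; s=d.copy()
    for _ in range(10): s=d/(1+i["k1"]*(s**2).sum(1,keepdims=True))
    ray=np.c_[s,np.ones(len(s))]@M.T; t=(z-o[2])/ray[:,2:]; return o+ray*t
E
python3 - <<'E'
from h import *
o=ctrl.get_obs(); print(q2m(o["eef_rot"]).round(3))
for n in ["top","scene"]:
    ctrl.camera(n)
    for t in ["extractor","gate_grip","gate_slide","cassette_center","cassette_tab","dropper_bottle","driver"]:
        for d in ctrl.silhouettes(t,n):
            ys,xs=np.nonzero(d["mask"]); c=(xs.mean(),ys.mean())
            z={"extractor":.105,"gate_grip":.12,"gate_slide":.11,"cassette_center":.047,"cassette_tab":.082}.get(t,0.03)
            print(n,t,round(d["score"],2),d["bbox"],len(xs),np.round(c,1),unproj(n,c,z).round(3)[0])
    np.save(f"{n}.npy",0)
E
```

```text
[[ 0.897 -0.001  0.442]
 [-0.442 -0.001  0.897]
 [-0.    -1.    -0.001]]
top extractor 0.96 [250.3, 165.2, 321.2, 232.9] 2773 [286.1 199.3] [0.529 0.206 0.105]
top gate_grip 0.58 [268.5, 178.6, 308.3, 217.6] 604 [286.9 198.2] [0.53  0.204 0.12 ]
top gate_slide 0.63 [268.2, 178.5, 309.1, 213.6] 731 [286.5 196.7] [0.536 0.205 0.11 ]
top gate_slide 0.32 [267.8, 251.8, 275.4, 265.7] 82 [270.3 256.4] [0.369 0.246 0.11 ]
top cassette_center 0.73 [207.4, 202.1, 227.9, 236.9] 360 [216.5 221.4] [0.469 0.409 0.047]
top cassette_center 0.72 [269.7, 176.4, 311.2, 214.0] 728 [286.7 197.3] [0.545 0.204 0.047]
top cassette_center 0.69 [154.2, 227.2, 191.6, 244.5] 418 [171.6 236.1] [0.423 0.539 0.047]
top cassette_tab 0.93 [151.4, 232.3, 188.4, 246.0] 400 [172.1 236. ] [0.421 0.527 0.082]
top cassette_tab 0.65 [207.1, 205.7, 227.2, 239.7] 376 [216.4 221. ] [0.466 0.403 0.082]
top cassette_tab 0.31 [386.4, 231.1, 417.8, 240.8] 149 [401.5 234.9] [ 0.438 -0.124  0.082]
top driver 0.61 [391.4, 232.7, 417.9, 242.4] 143 [401.7 234.9] [ 0.442 -0.141  0.03 ]
scene extractor 0.74 [254.2, 194.5, 316.6, 257.0] 3388 [285.9 222. ] [0.482 0.128 0.105]
scene gate_grip 0.65 [276.1, 191.2, 302.2, 211.4] 392 [285.9 201.6] [0.531 0.192 0.12 ]
scene gate_slide 0.71 [210.5, 189.8, 242.6, 223.8] 721 [224.3 205.2] [0.408 0.29  0.11 ]
scene cassette_center 0.61 [208.8, 188.2, 237.7, 225.5] 761 [224.  205.4] [0.468 0.4   0.047]
scene cassette_tab 0.68 [209.9, 193.2, 239.1, 223.1] 726 [224.1 204.8] [0.436 0.342 0.082]
scene cassette_tab 0.55 [175.4, 176.9, 204.8, 214.9] 672 [188.4 195. ] [0.389 0.458 0.082]
scene dropper_bottle 0.76 [215.6, 221.2, 233.5, 253.4] 392 [223.4 238.8] [0.384 0.266 0.03 ]
scene driver 0.62 [328.6, 300.0, 376.4, 334.7] 411 [353.5 317.7] [ 0.429 -0.158  0.03 ]
```

Run:
```python
import cv2
a=cv2.imread("pics/a_top.png")[155:275,140:330]; cv2.imwrite("pics/b_top.png",cv2.resize(a,None,fx=4,fy=4,interpolation=cv2.INTER_CUBIC))
a=cv2.imread("pics/a_scene.png")[165:265,170:330]; cv2.imwrite("pics/b_scene.png",cv2.resize(a,None,fx=5,fy=5,interpolation=cv2.INTER_CUBIC))
```

```text
(no output)
```

View pics/b_top.png

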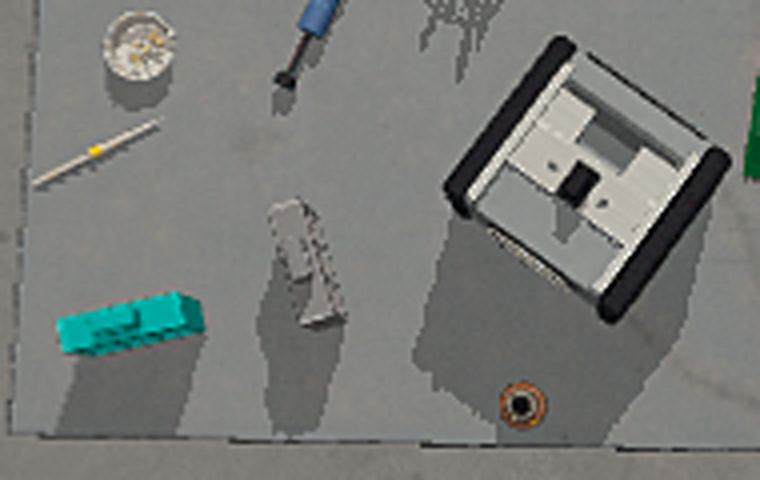

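View pics/b_scene.png

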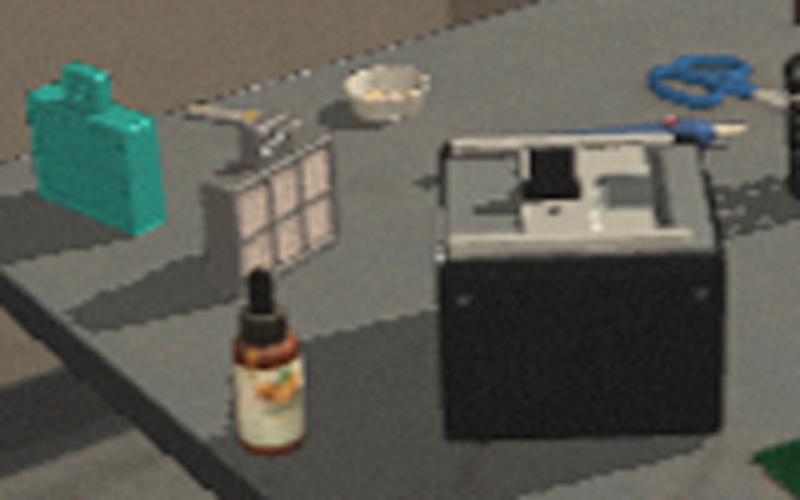

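The fork opens towards the upper right, away from the robot. So the extractor's +x, the gate's opening direction, points roughly to world (-0.8, 0.6). I'll bring the wrist camera over the extractor for a closer measurement.

```bash
python3 -m pendant '[0.028,-0.033,0,0,0,-1,0.085, 0.028,-0.033,0,0,0,-1,0.085, 0.028,-0.033,0,0,0,-1,0.085, 0.028,-0.033,0,0,0,-1,0.085, 0.028,-0.033,0,0,0,-1,0.085, 0.028,-0.033,0,0,0,-1,0.085, 0.028,-0.033,0,0,0,-1,0.085, 0.028,-0.033,0,0,0,-1,0.085, 0.028,-0.033,0,0,0,-1,0.085, 0.028,-0.033,0,0,0,-1,0.085, 0,0,0,0,0,0,0.085]'
python3 - <<'E'
from h import *
o=ctrl.get_obs(); im=ctrl.camera("wrist"); cv2.imwrite("pics/c.png",im[:,:,::-1])
np.savez("c.npz",im=im,p=o["eef_pos"],r=o["eef_rot"]); print(o["eef_pos"],o["wrist_force"],q2m(o["eef_rot"]).round(3))
E
```

```text
time_s: 2.33
eef_pos: [0.5358, 0.1834, 0.2312]
eef_rot: [-0.672, 0.672, -0.221, 0.221]
wrist_force: [-1.0, -0.2, 0.2]
opening: 0.992
[0.53579343 0.18344356 0.23122901] [-0.96174776 -0.23833305  0.19199824] [[ 0.804  0.     0.594]
 [-0.594 -0.     0.804]
 [ 0.001 -1.    -0.   ]]
```

View pics/c.png

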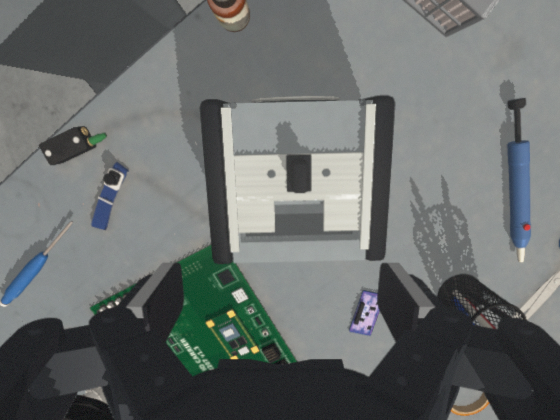

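The extractor sits nearly square in the view: guides at columns ~229 and ~366, grip at (299,172), notch at about (298,218). I'll zoom in to pick points for the pose fit.

Run:
```python
import cv2
a=cv2.imread("pics/c.png")[85:275,195:405]; cv2.imwrite("pics/c2.png",cv2.resize(a,None,fx=3.1,fy=3.1,interpolation=cv2.INTER_CUBIC))
```

```text
(no output)
```

View pics/c2.png

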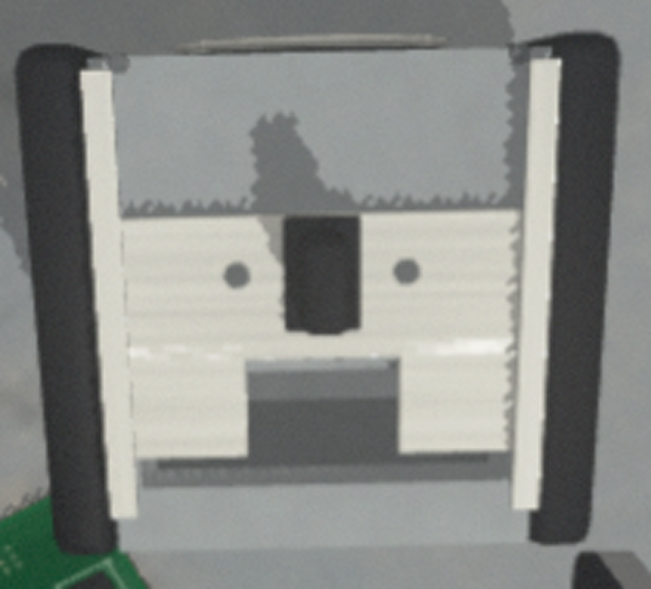

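```bash
cat > fit.py <<'E'
from h import *
from scipy.optimize import least_squares
d=np.load("c.npz"); o=dict(eef_pos=d["p"],eef_rot=d["r"]); c=cam("wrist",o)
px=lambda u,v:(u/3.1+195,v/3.1+85)
# line-type residuals: (pixel, axis, model coord, z)
L=[(px(125,548),0,-.070,.105),(px(530,545),0,-.070,.105),(px(130,53),0,.070,.105),(px(510,49),0,.070,.105),
(px(145,487),0,-.048,.105),(px(505,479),0,-.048,.105),
(px(248,380),1,.0205,.1083),(px(248,440),1,.0205,.1083),(px(399,375),1,-.0205,.1083),(px(399,440),1,-.0205,.1083),
(px(97,72),1,.055,.112),(px(124,515),1,.055,.112),(px(546,62),1,-.055,.112),(px(526,506),1,-.055,.112)]
W=[(unproj("wrist",p,z,c)[0][:2],a,m) for p,a,m,z in L]
def res(s):
    x=np.array([np.cos(s[2]),np.sin(s[2])]);y=np.array([-x[1],x[0]])
    return [((w-s[:2])@(x if a==0 else y)-m)*1e3 for w,a,m in W]
r=least_squares(res,[.53,.205,np.radians(144)])
s=r.x; print(s[:2],np.degrees(s[2])); print(np.round(r.fun,1))
x=np.array([np.cos(s[2]),np.sin(s[2])]);y=np.array([-x[1],x[0]])
print("slot",s[:2]-.03*x,"grip",s[:2]+.004*x,"x",x,"y",y)
for q,z in [((226,457),.1083),((430,452),.1083),((200,216),.1083),((450,210),.1083)]:
    w=unproj("wrist",px(*q),z,c)[0][:2]-s[:2]; print(q,(w@x*1e3).round(1),(w@y*1e3).round(1))
E
python3 fit.py
```

```text
[0.53491022 0.20430361] 144.6104240399516
[ 3.4  2.1 -2.5 -3.2 -0.2  0.3 -0.4  0.   0.2 -0.1  0.2 -0.   0.4 -0.3]
slot [0.55936722 0.18692962] grip [0.53164929 0.20662014] x [-0.81523317  0.57913286] y [-0.57913286 -0.81523317]
(226, 457) -38.6 26.6
(430, 452) -38.1 -29.1
(200, 216) 27.0 31.5
(450, 210) 27.4 -32.7
```

The fit is consistent: notch, guides and slot agree within 0.5 mm. The extractor is at (0.535, 0.204) with yaw 144.6°, and the gate grip at (0.5316, 0.2066). Next I'll go down on the grip with the fingers partly closed and close on it.

```bash
python3 -m pendant '[-0.002,0.012,-0.01,0,0,1,0.05, -0.002,0.011,-0.02,0,0,0,0.05, 0,0,-0.029,0,0,0,0.05, 0,0,-0.029,0,0,0,0.05, 0,0,-0.029,0,0,0,0.05, 0,0,0,0,0,0,0.05]'
python3 - <<'E'
from h import *
o=ctrl.get_obs(); im=ctrl.camera("wrist"); cv2.imwrite("pics/d.png",im[:,:,::-1]); print(o["eef_pos"],o["opening"])
E
```

```text
time_s: 3.12
eef_pos: [0.5267, 0.2102, 0.1114]
eef_rot: [-0.673, 0.675, -0.215, 0.211]
wrist_force: [-0.7, 0.4, 0.6]
opening: 0.587
[0.52673347 0.21016405 0.11136832] 0.5869787933125622
```

View pics/d.png

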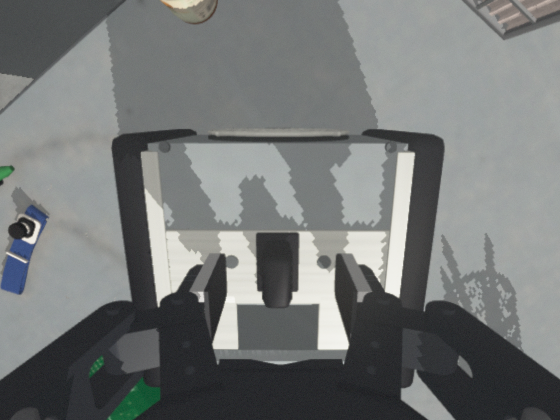

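The grip ridge (column ~278) sits centred between the fingers (inner faces at ~225 and ~337). Closing on it.

```bash
python3 -m pendant '[0,0,0.001,0,0,0,0, 0,0,0,0,0,0,0, 0,0,0,0,0,0,0, 0,0,0,0,0,0,0]'
```

```text
time_s: 3.68
eef_pos: [0.5294, 0.2067, 0.1172]
eef_rot: [-0.672, 0.676, -0.214, 0.214]
wrist_force: [-8.7, -9.9, 11.7]
opening: 0.119
```

```bash
python3 -m pendant '[0,0,0,0,0,0,0, 0,0,0,0,0,0,0]'
python3 - <<'E'
from h import *
o=ctrl.get_obs(); im=ctrl.camera("wrist"); cv2.imwrite("pics/e.png",im[:,:,::-1]); print(o["eef_pos"],o["wrist_force"],o["torque"],o["opening"])
E
```

```text
time_s: 3.92
eef_pos: [0.5295, 0.2067, 0.1172]
eef_rot: [-0.672, 0.676, -0.214, 0.214]
wrist_force: [-9.4, -9.7, 12.5]
opening: 0.123
[0.52947037 0.20669487 0.11719685] [-9.43505822 -9.7194615  12.52387569] [-1.70602522  1.49978953  0.03888283] 0.1234985158625714
```

View pics/e.png

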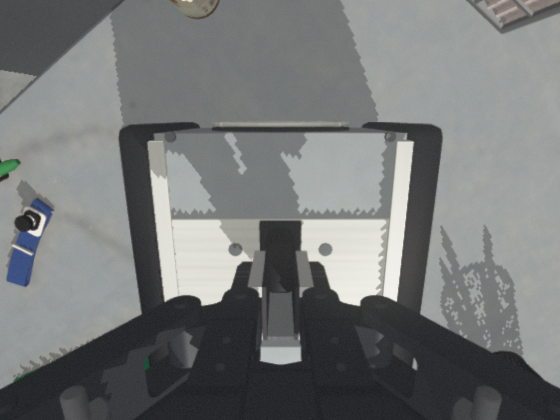

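The fingers are closed on the ridge, with modest side and vertical preload. I'll relax it slightly and slide the gate most of the way.

```bash
python3 -m pendant '[-0.0007,-0.001,0.002,0,0,0,0, -0.0082,0.0058,0,0,0,0,0, -0.0082,0.0058,0,0,0,0,0, -0.0082,0.0058,0,0,0,0,0, -0.0049,0.0035,0,0,0,0,0, 0,0,0,0,0,0,0]'
```

```text
time_s: 4.72
eef_pos: [0.5011, 0.2265, 0.1174]
eef_rot: [-0.673, 0.675, -0.212, 0.215]
wrist_force: [7.0, -12.5, -7.3]
opening: 0.12
```

```bash
python3 -m pendant '[-0.0041,0.0029,-0.001,0,0,0,0, -0.002,0.0014,0,0,0,0,0, 0,0,0,0,0,0,0]'
python3 - <<'E'
from h import *
o=ctrl.get_obs(); im=ctrl.camera("wrist"); cv2.imwrite("pics/f.png",im[:,:,::-1]); print(o["eef_pos"],o["wrist_force"],o["torque"],o["opening"])
np.savez("f.npz",p=o["eef_pos"],r=o["eef_rot"])
E
```

```text
time_s: 5.1
eef_pos: [0.5009, 0.2268, 0.1175]
eef_rot: [-0.672, 0.676, -0.208, 0.22]
wrist_force: [24.6, -28.0, -16.3]
opening: 0.122
[0.50094734 0.22677213 0.11749073] [ 24.63373585 -28.04596619 -16.267042  ] [-4.66793917 -3.8145008   0.11229296] 0.1222039510371895
```

View pics/f.png

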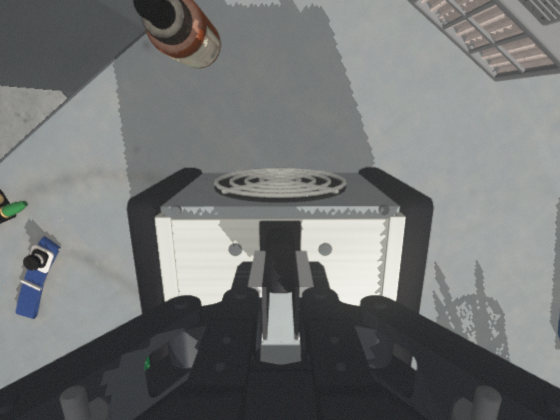

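```bash
cat >> fit.py <<'E'
print("ridge")
for q,z in [((322,330),.132),((322,217),.111),((322,217),.1083)]:
    w=unproj("wrist",px(*q),z,c)[0][:2]-s[:2]; print(q,(w@x*1e3).round(1),(w@y*1e3).round(1))
o2=np.load("f.npz"); c2=cam("wrist",dict(eef_pos=o2["p"],eef_rot=o2["r"]))
for q,z in [((220,218),.1083),((340,218),.1083),((280,221),.111)]:
    w=unproj("wrist",q,z,c2)[0][:2]-s[:2]; print(q,(w@x*1e3).round(1),(w@y*1e3).round(1))
E
python3 fit.py | sed -n '/ridge/,$p'
```

```text
ridge
(322, 330) 1.7 1.5
(322, 217) 26.4 0.3
(322, 217) 26.1 0.2
(220, 218) 62.1 29.3
(340, 218) 62.2 -28.1
(280, 221) 61.6 0.6
```

The gate stopped moving, with the tool's push force rising. Its rear edge moved 35 mm, to 62 mm behind the origin, and the ridge geometry shows it was already somewhat ajar at the start. I'll relieve the push, release, lift and check.

```bash
python3 -m pendant '[0.0055,-0.004,0,0,0,0,0, 0,0,0,0,0,0,0.05, 0,0,0,0,0,0,0.05, 0,0,0.03,0,0,0,0.05, 0.02,-0.014,0.05,0,0,0,0.05, 0.02,-0.014,0.035,0,0,0,0.085, 0,0,0,0,0,0,0.085]'
python3 - <<'E'
from h import *
o=ctrl.get_obs(); im=ctrl.camera("wrist"); cv2.imwrite("pics/g.png",im[:,:,::-1]); print(o["eef_pos"],o["wrist_force"],o["opening"])
np.savez("g.npz",p=o["eef_pos"],r=o["eef_rot"])
a=im[60:280,180:400,::-1]; cv2.imwrite("pics/g2.png",cv2.resize(a,None,fx=2.7,fy=2.7,interpolation=cv2.INTER_CUBIC))
E
```

```text
time_s: 6.02
eef_pos: [0.5423, 0.2014, 0.2356]
eef_rot: [0.675, -0.672, 0.212, -0.217]
wrist_force: [-0.2, 0.1, 0.5]
opening: 0.979
[0.54234301 0.20137984 0.23558174] [-0.20389406  0.05251917  0.49357181] 0.978771579880422
```

View pics/g.png

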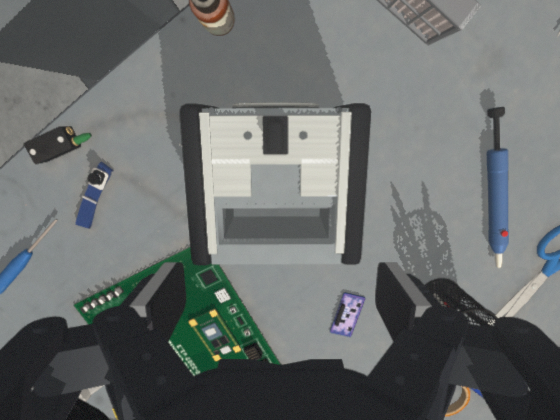

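View pics/g2.png

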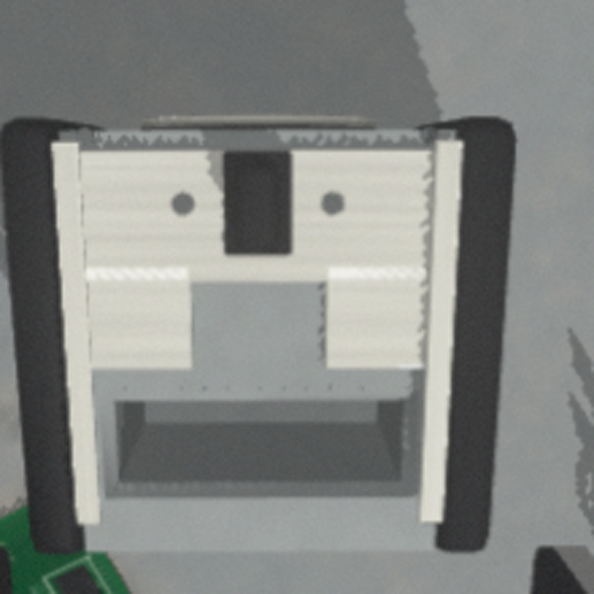

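The slot is fully exposed: mouth from about (223,208) to (328,240), and the prongs end short of it. I'll refit the slot pose from its own rim.

```bash
cat > fit2.py <<'E'
from h import *
from scipy.optimize import least_squares
d=np.load("g.npz"); o=dict(eef_pos=d["p"],eef_rot=d["r"]); c=cam("wrist",o)
px=lambda u,v:(u/2.7+180,v/2.7+60)
L=[(px(120,497),0,-.018,.105),(px(410,496),0,-.018,.105),(px(130,482),0,-.014,.101),(px(395,481),0,-.014,.101),
(px(130,401),0,.014,.101),(px(390,401),0,.014,.101),
(px(106,490),1,.0505,.105),(px(420,490),1,-.0505,.105),(px(118,470),1,.0465,.101),(px(402,470),1,-.0465,.101),
(px(66,145),1,.055,.112),(px(88,520),1,.055,.112),(px(449,145),1,-.055,.112),(px(431,518),1,-.055,.112),
(px(191,330),1,.0205,.1083),(px(327,330),1,-.0205,.1083)]
W=[(unproj("wrist",p,z,c)[0][:2],a,m) for p,a,m,z in L]
def res(s):
    x=np.array([np.cos(s[2]),np.sin(s[2])]);y=np.array([-x[1],x[0]])
    return [((w-s[:2])@(x if a==0 else y)-m)*1e3 for w,a,m in W]
r=least_squares(res,[.56,.187,np.radians(144)])
s=r.x; print("slot",s[:2],np.degrees(s[2])); print(np.round(r.fun,1))
x=np.array([np.cos(s[2]),np.sin(s[2])]);y=np.array([-x[1],x[0]])
R3=q2m(d["r"]); w=np.r_[s[:2],.105]-d["p"]; print("slot in tool",(R3.T@w*1e3).round(1), "tool x ang",np.degrees(np.arctan2(R3[1,0],R3[0,0])))
for n,q,z in [("prong",(140,368),.1083),("prong",(375,367),.1083),("rear",(150,150),.1083),("rear",(350,150),.1083),("ridge fr",(258,254),.132),("ridge re",(258,152),.111),("notch root",(258,282),.1083),("box f",(250,550),.105),("box r",(250,130),.105)]:
    w=unproj("wrist",px(*q),z,c)[0][:2]-s[:2]; print(n,(w@x*1e3).round(1),(w@y*1e3).round(1))
E
python3 fit2.py
```

```text
slot [0.55969117 0.18700667] 144.96959665021953
[ 0.4  0.2  0.1 -0.  -0.2 -0.6 -0.1 -1.5  0.4  0.  -0.   0.5  0.2  0.3
  0.4 -0.2]
slot in tool [ 21.7 130.7  -2.5] tool x ang -35.26182913683829
prong 26.5 37.0
prong 26.4 -35.7
rear 91.5 31.4
rear 91.3 -26.7
ridge fr 63.9 0.0
ridge re 90.8 0.0
notch root 52.9 0.3
box f -36.7 3.7
box r 97.0 2.4
```

The gate is fully back: the ridge centre is 77 mm behind the slot centre, against 76 mm expected. Next I'll look at the slot once more with the hand turned as it will be for insertion, so that camera bias cancels.

```bash
python3 -m pendant '[0.009,-0.007,0,0,0,10,0.085, 0.008,-0.007,0,0,0,10,0.085, 0,0,0,0,0,10,0.085, 0,0,0,0,0,10,0.085, 0,0,0,0,0,10,0.085, 0,0,0,0,0,10,0.085, 0,0,0,0,0,10,0.085, 0,0,0,0,0,10,0.085, 0,0,0,0,0,10,0.085, 0,0,0,0,0,0,0.085, 0,0,0,0,0,0,0.085]'
python3 - <<'E'
from h import *
o=ctrl.get_obs(); im=ctrl.camera("wrist"); cv2.imwrite("pics/i.png",im[:,:,::-1]); print(o["eef_pos"],o["wrist_force"],o["q"])
np.savez("i.npz",p=o["eef_pos"],r=o["eef_rot"])
a=im[60:280,180:400,::-1]; cv2.imwrite("pics/i2.png",cv2.resize(a,None,fx=2.7,fy=2.7,interpolation=cv2.INTER_CUBIC))
E
```

```text
time_s: 7.45
eef_pos: [0.5555, 0.1875, 0.2304]
eef_rot: [0.629, -0.628, -0.324, 0.325]
wrist_force: [-0.7, -0.2, -0.0]
opening: 0.997
[0.55549805 0.18749247 0.2303926 ] [-0.73798442 -0.2321175  -0.01458734] [ 1.23103303e-01  2.07413398e-01  1.57759249e+00  2.00610629e-04
  1.35811434e+00 -2.40096589e+00]
```

View pics/i.png

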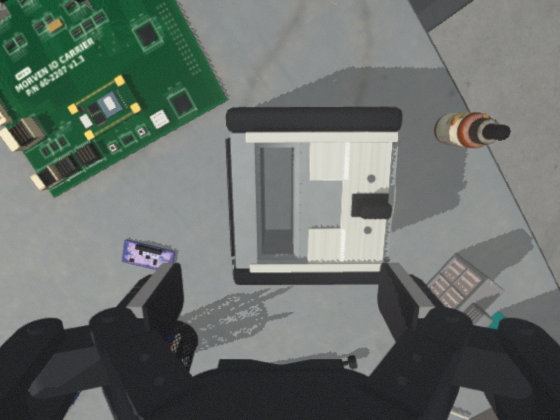

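View pics/i2.png

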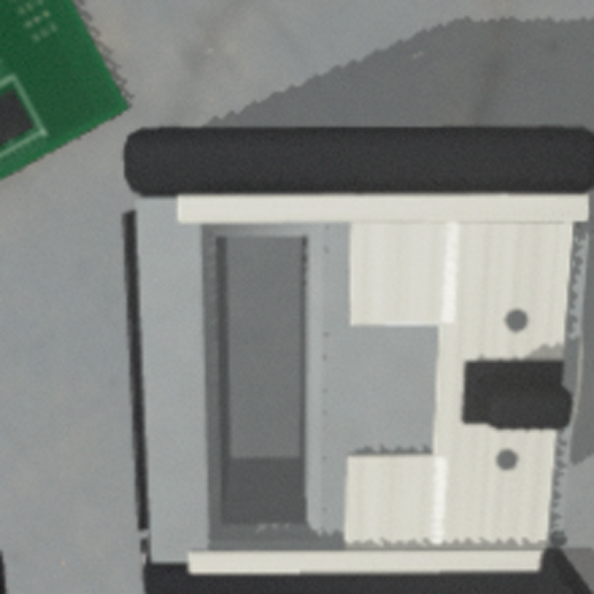

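```bash
sed -e 's/g\.npz/i.npz/' -e '/^L=/,/^W=/{/^W=/!d}' fit2.py | sed -e '/^for n,q/,$d' > fit3.py
python3 - <<'E'
s=open("fit3.py").read()
L='''L=[(px(202,235),0,-.018,.105),(px(209,535),0,-.018,.105),(px(217,250),0,-.014,.101),(px(222,510),0,-.014,.101),
(px(307,250),0,.014,.101),(px(305,510),0,.014,.101),
(px(262,225),1,.0505,.105),(px(262,545),1,-.0505,.105),(px(262,237),1,.0465,.101),(px(262,523),1,-.0465,.101),
(px(182,208),1,.055,.112),(px(585,207),1,.055,.112),(px(190,563),1,-.055,.112),(px(540,562),1,-.055,.112),
(px(390,325),1,.0205,.1083),(px(390,455),1,-.0205,.1083)]
'''
open("fit3.py","w").write(s.replace("W=[",L+"W=[",1))
E
python3 fit3.py
```

```text
slot [0.55894797 0.1873736 ] 144.92299230034604
[ 0.3  0.1  0.4  0.3 -0.5 -0.7 -0.3 -1.5 -0.1  0.5  0.6  0.6  0.  -0.4
  0.3  0.2]
slot in tool [  2.  125.4  -3. ] tool x ang 54.61610897616824
```

Both views of the slot agree within 1 mm: slot centre about (0.559, 0.187), yaw 144.9°. Next I'll move to a point over the cassette.

```bash
python3 -m pendant '[-0.0146,0.0363,0,0,0,-6,0.085, -0.0146,0.0363,0,0,0,-6,0.085, -0.0146,0.0363,0,0,0,-6,0.085, -0.0146,0.0363,0,0,0,-6,0.085, -0.0146,0.0363,-0.01,0,0,-6,0.085, -0.0146,0.0363,-0.01,0,0,-6,0.085, 0,0,0,0,0,0,0.085, 0,0,0,0,0,0,0.085]'
python3 - <<'E'
from h import *
o=ctrl.get_obs(); im=ctrl.camera("wrist"); cv2.imwrite("pics/j.png",im[:,:,::-1]); print(o["eef_pos"],o["wrist_force"])
np.savez("j.npz",p=o["eef_pos"],r=o["eef_rot"])
a=im[60:280,180:400,::-1]; cv2.imwrite("pics/j2.png",cv2.resize(a,None,fx=2.7,fy=2.7,interpolation=cv2.INTER_CUBIC))
for d in ctrl.silhouettes("cassette_center","wrist"): print(d["score"],d["bbox"])
E
```

```text
time_s: 8.5
eef_pos: [0.4687, 0.4046, 0.2112]
eef_rot: [-0.697, 0.698, 0.115, -0.115]
wrist_force: [0.3, -1.6, 0.6]
opening: 0.994
[0.46870936 0.40459811 0.21116186] [ 0.28695953 -1.56274619  0.64485308]
0.81 [272.5, 143.2, 297.3, 248.0]
0.61 [367.2, 170.9, 487.2, 215.7]
```

View pics/j.png

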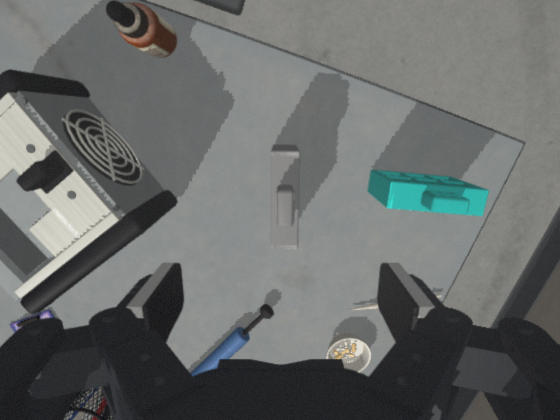

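View pics/j2.png

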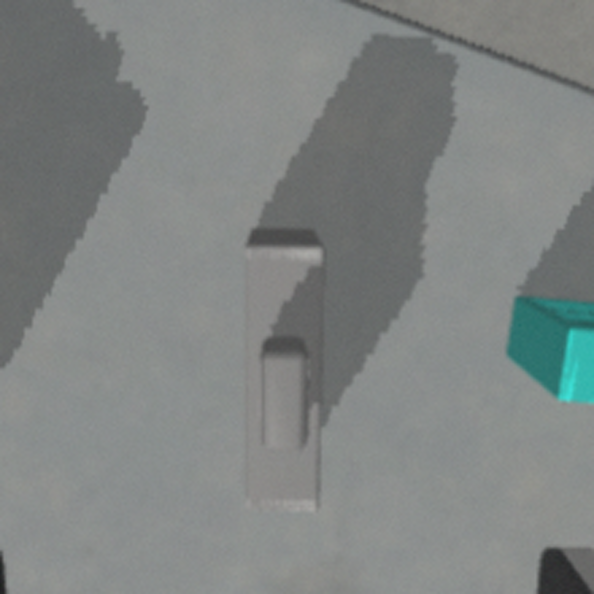

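```bash
cat > fit4.py <<'E'
from h import *
d=np.load("j.npz"); c=cam("wrist",dict(eef_pos=d["p"],eef_rot=d["r"])); R3=q2m(d["r"])
px=lambda u,v:(u/2.7+180,v/2.7+60)
def t(q,z): return (R3.T@(unproj("wrist",px(*q),z,c)[0]-d["p"]))[[0,2]]*1e3
print("frame TL,TR,BL,BR",*[t(q,.07).round(1) for q in [(246,246),(323,246),(247,511),(318,511)]])
print("tab top TL TR BL BR",*[t(q,.094).round(1) for q in [(262,352),(306,352),(263,448),(303,448)]])
print("tool x ang",np.degrees(np.arctan2(R3[1,0],R3[0,0])),R3.round(3).tolist())
E
python3 fit4.py
```

```text
frame TL,TR,BL,BR [-40.3  -7.9] [-40.3  16.3] [48.9 -8.2] [48.9 16. ]
tab top TL TR BL BR [-11.5  -2.7] [-11.5  10.4] [18.4 -2.4] [18.4  9.8]
tool x ang 18.792619077141428 [[0.947, -0.0, -0.322], [0.322, -0.001, 0.947], [-0.0, -1.0, -0.0]]
```

The cassette measures 89 mm long and its tab 30 × 13 mm, which matches the given sizes. It lies parallel to the tool, 4 mm off in each axis. I'll go down with the TCP at z ≈ 0.079, above the frame top at 0.070.

```bash
python3 -m pendant '[0.0025,0.0051,-0.02,0,0,0,0.05, 0,0,-0.032,0,0,0,0.05, 0,0,-0.032,0,0,0,0.05, 0,0,-0.032,0,0,0,0.05, 0,0,-0.015,0,0,0,0.05, 0,0,0,0,0,0,0.05, 0,0,0,0,0,0,0.05]'
python3 - <<'E'
from h import *
o=ctrl.get_obs(); im=ctrl.camera("wrist"); cv2.imwrite("pics/k.png",im[:,:,::-1]); print(o["eef_pos"],o["wrist_force"])
E
```

```text
time_s: 9.48
eef_pos: [0.4722, 0.4103, 0.0815]
eef_rot: [0.698, -0.697, -0.116, 0.115]
wrist_force: [0.3, 0.3, 0.5]
opening: 0.578
[0.4721797  0.41032185 0.08148293] [0.25642388 0.29954203 0.47079027]
```

View pics/k.png

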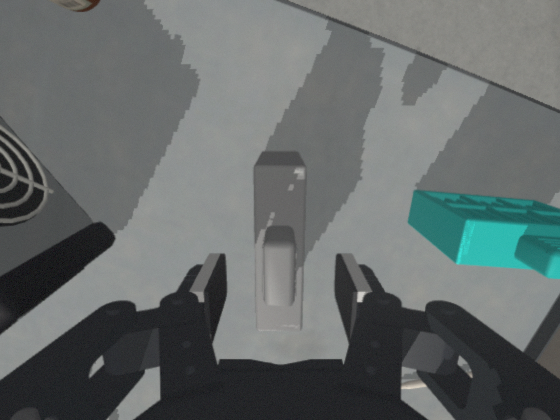

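The tab is centred between the open fingers (inner faces at columns ~225 and ~335, tab at ~280). Gripping.

```bash
python3 -m pendant '[-0.0005,-0.0005,-0.002,0,0,0,0, 0,0,0,0,0,0,0, 0,0,0,0,0,0,0, 0,0,0,0,0,0,0]'
python3 - <<'E'
from h import *
o=ctrl.get_obs(); im=ctrl.camera("wrist"); cv2.imwrite("pics/l.png",im[:,:,::-1]); print(o["eef_pos"],o["wrist_force"],o["opening"]*85)
E
```

```text
time_s: 10.02
eef_pos: [0.4712, 0.4097, 0.079]
eef_rot: [0.698, -0.698, -0.116, 0.115]
wrist_force: [-0.2, 0.3, 4.6]
opening: 0.138
[0.47116214 0.40965334 0.07901004] [-0.20640243  0.27239594  4.5722351 ] 11.703390522839266
```

View pics/l.png

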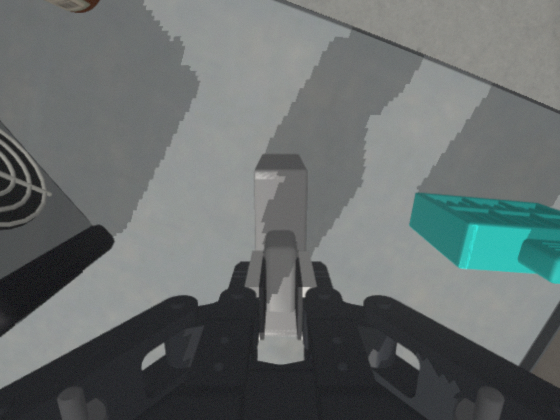

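The grip is good: the opening reading of 11.7 mm matches a 14 mm tab at the scale seen on the gate ridge. Lifting straight up.

```bash
python3 -m pendant '[0,0,0.02,0,0,0,0, 0,0,0.035,0,0,0,0, 0,0,0.04,0,0,0,0, 0,0,0.04,0,0,0,0, 0,0,0.02,0,0,0,0]' && python3 -m pendant '[0.01,-0.025,0,0,0,4,0, 0.0147,-0.0371,0,0,0,6,0, 0.0147,-0.0371,0,0,0,6,0, 0.0147,-0.0371,0,0,0,6,0, 0.0147,-0.0371,0,0,0,6,0, 0.0147,-0.0371,0,0,0,6,0, 0.0045,-0.012,0,0,0,2,0, 0,0,0,0,0,0,0, 0,0,0,0,0,0,0]'
python3 - <<'E'
from h import *
o=ctrl.get_obs(); im=ctrl.camera("wrist"); cv2.imwrite("pics/m.png",im[:,:,::-1]); print(o["eef_pos"],o["wrist_force"],o["opening"]*85)
im=ctrl.camera("scene"); cv2.imwrite("pics/m_s.png",cv2.resize(im[130:270,160:360,::-1],None,fx=4,fy=4,interpolation=cv2.INTER_CUBIC))
M=q2m(o["eef_rot"]);print(M.round(4),np.degrees(np.arctan2(M[1,0],M[0,0])))
np.savez("m.npz",p=o["eef_pos"],r=o["eef_rot"])
E
```

```text
time_s: 10.7
eef_pos: [0.4715, 0.4099, 0.2367]
eef_rot: [0.698, -0.697, -0.117, 0.114]
wrist_force: [0.3, -0.2, -1.9]
opening: 0.14
time_s: 11.82
eef_pos: [0.5582, 0.1875, 0.2329]
eef_rot: [0.628, -0.628, -0.325, 0.325]
wrist_force: [-0.7, 0.2, -0.7]
opening: 0.15
[0.55818906 0.18746256 0.23290406] [-0.74747595  0.22602827 -0.7378425 ] 12.711136020734992
[[ 5.772e-01 -1.000e-03 -8.166e-01]
 [ 8.166e-01  2.000e-04  5.772e-01]
 [-4.000e-04 -1.000e+00  1.000e-03]] 54.74736864885094
```

View pics/m.png

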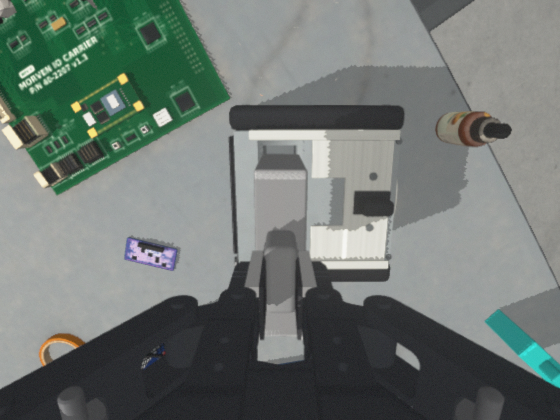

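View pics/m_s.png

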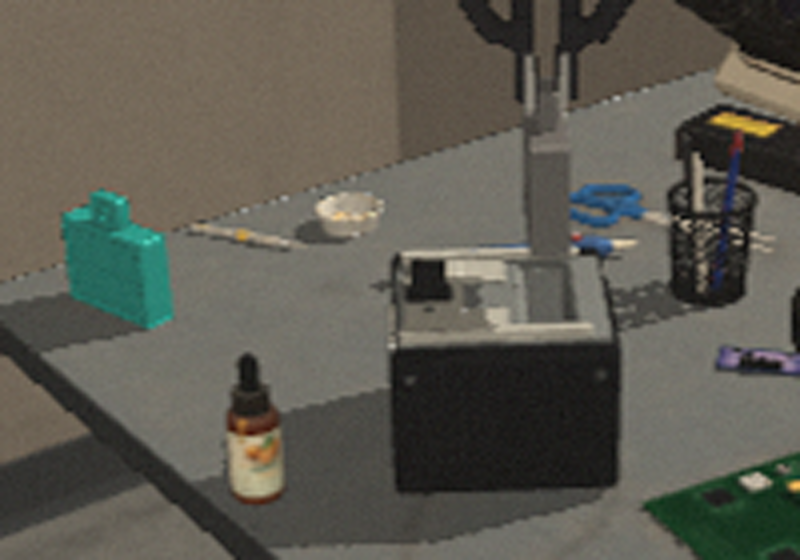

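Run:
```python
from h import *
d=np.load("m.npz"); c=cam("wrist",dict(eef_pos=d["p"],eef_rot=d["r"])); R3=q2m(d["r"])
im=cv2.imread("pics/m.png"); cv2.imwrite("pics/m2.png",cv2.resize(im[120:280,200:360],None,fx=3.7,fy=3.7,interpolation=cv2.INTER_CUBIC))
for q,z in [((254,169),-.009),((308,169),-.009),((262,154),-.079),((300,154),-.079)]:
    print(q,(R3.T@(unproj("wrist",q,d["p"][2]+z,c)[0]-d["p"])*1e3).round(1))
```

```text
(254, 169) [-44.9   9.  -12.7]
(308, 169) [-44.9   9.   12.1]
(262, 154) [-44.5  79.  -12.8]
(300, 154) [-44.6  79.   12.4]
```

View pics/m2.png

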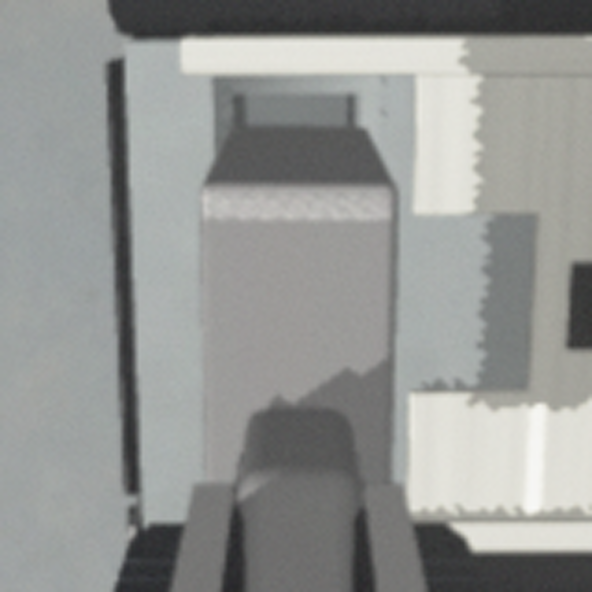

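The cassette hangs upright and centred in the hand, its far edge at −44.9 mm and its faces at ±12.5 mm. I'll lower to just above the mouth and check the position.

```bash
python3 -m pendant '[0.001,-0.0003,-0.015,0,0,0.1,0, 0,0,-0.018,0,0,0,0, 0,0,-0.008,0,0,0,0, 0,0,0,0,0,0,0, 0,0,0,0,0,0,0]'
python3 - <<'E'
from h import *
o=ctrl.get_obs(); im=ctrl.camera("wrist"); print(o["eef_pos"],o["wrist_force"],o["opening"]*85)
cv2.imwrite("pics/n.png",cv2.resize(im[90:300,180:400,::-1],None,fx=2.8,fy=2.8,interpolation=cv2.INTER_CUBIC))
E
```

```text
time_s: 12.55
eef_pos: [0.5601, 0.1866, 0.1927]
eef_rot: [-0.628, 0.628, 0.326, -0.326]
wrist_force: [0.2, 0.4, -0.6]
opening: 0.146
[0.56005784 0.18661981 0.19265085] [ 0.20649272  0.36021312 -0.61632941] 12.45223271929206
```

View pics/n.png

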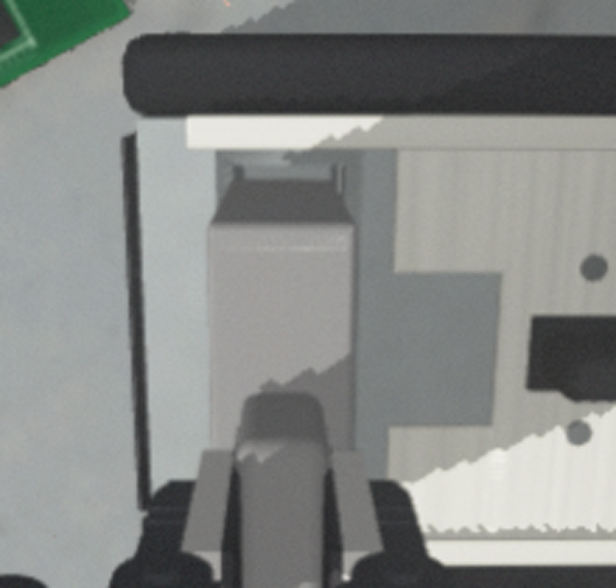

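```bash
python3 -m pendant '[-0.0008,0.0005,-0.006,0,0,0,0, 0,0,-0.007,0,0,0,0, 0,0,-0.007,0,0,0,0, 0,0,-0.007,0,0,0,0, 0,0,0,0,0,0,0]'
python3 - <<'E'
from h import *
o=ctrl.get_obs(); print(o["eef_pos"],o["wrist_force"],o["torque"],o["opening"]*85)
E
```

```text
time_s: 13.22
eef_pos: [0.5584, 0.187, 0.1643]
eef_rot: [0.628, -0.627, -0.325, 0.326]
wrist_force: [-0.1, 0.3, -1.4]
opening: 0.145
[0.55835142 0.18702606 0.16427472] [-0.07643429  0.28691348 -1.38654995] [ 0.02602803 -0.03333375  0.01070207] 12.339855518008854
```

The foot is 20 mm into the slot with no contact force. Continuing slowly.

```bash
python3 -m pendant '[0.0003,0,-0.008,0,0,0,0, 0,0,-0.008,0,0,0,0, 0,0,-0.008,0,0,0,0, 0,0,-0.008,0,0,0,0, 0,0,-0.008,0,0,0,0, 0,0,-0.006,0,0,0,0, 0,0,0,0,0,0,0]'
```

```text
time_s: 14.1
eef_pos: [0.5588, 0.187, 0.1186]
eef_rot: [0.628, -0.627, -0.325, 0.326]
wrist_force: [-0.2, -0.7, -0.6]
opening: 0.144
```

```bash
python3 -m pendant '[0,0,-0.003,0,0,0,0, 0,0,-0.003,0,0,0,0, 0,0,-0.002,0,0,0,0, 0,0,0,0,0,0,0, 0,0,0,0,0,0,0]'
python3 - <<'E'
from h import *
o=ctrl.get_obs(); im=ctrl.camera("wrist"); print(o["eef_pos"],o["wrist_force"],o["torque"],o["opening"]*85)
cv2.imwrite("pics/o.png",im[:,:,::-1])
E
```

```text
time_s: 14.72
eef_pos: [0.5596, 0.187, 0.112]
eef_rot: [-0.627, 0.628, 0.326, -0.326]
wrist_force: [-1.8, -0.9, 5.7]
opening: 0.151
[0.55956083 0.18696398 0.11199526] [-1.77698193 -0.88693582  5.74404634] [-0.20348669  0.40496076  0.03208805] 12.80426170160788
```

View pics/o.png

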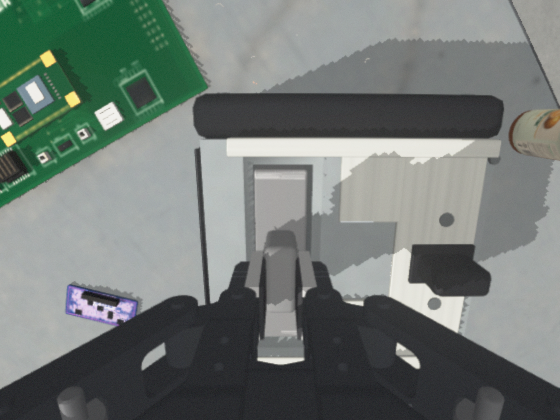

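Contact came at TCP z = 0.112, the predicted home height, with 5.7 N up. The frame top is just below the extractor's top. Releasing and lifting.

```bash
python3 -m pendant '[0,0,0,0,0,0,0.04, 0,0,0,0,0,0,0.04, 0,0,0.01,0,0,0,0.04, 0,0,0.03,0,0,0,0.04, 0,0,0.04,0,0,0,0.05, 0,0,0.03,0,0,0,0.05, 0,0,0,0,0,0,0.05]'
python3 - <<'E'
from h import *
o=ctrl.get_obs(); im=ctrl.camera("wrist"); print(o["eef_pos"],o["wrist_force"],o["torque"],o["opening"]*85)
cv2.imwrite("pics/p.png",im[:,:,::-1])
np.savez("p.npz",p=o["eef_pos"],r=o["eef_rot"])
E
```

```text
time_s: 15.65
eef_pos: [0.5612, 0.1875, 0.2251]
eef_rot: [-0.627, 0.628, 0.328, -0.324]
wrist_force: [0.2, -0.8, -0.7]
opening: 0.588
[0.56121325 0.18745977 0.22506733] [ 0.23284992 -0.79546012 -0.65145165] [ 0.01174227 -0.01220275 -0.01330009] 49.942074511494376
```

View pics/p.png

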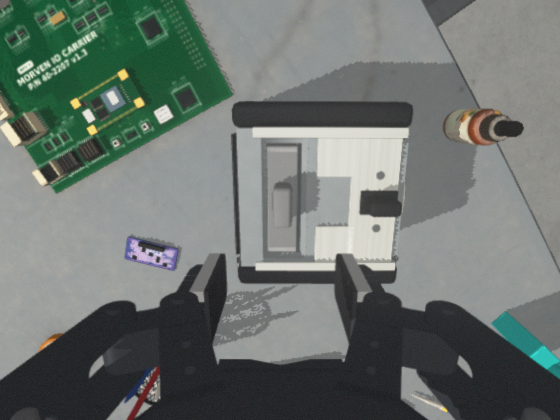

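The cassette is seated and upright, tab at (283,205). Now I'll turn back and go over the ridge.

```bash
python3 -m pendant '[-0.008,0.0055,0,0,0,-10,0.05, -0.008,0.0055,0,0,0,-10,0.05, -0.008,0.0055,0,0,0,-10,0.05, -0.008,0.0055,0,0,0,-10,0.05, -0.008,0.0055,0,0,0,-10,0.05, -0.008,0.0055,0,0,0,-10,0.05, -0.008,0.0055,0,0,0,-10,0.05, -0.008,0.005,0,0,0,-10,0.05, 0,0,0,0,0,-10,0.05, 0,0,0,0,0,0,0.05, 0,0,0,0,0,0,0.05]'
python3 - <<'E'
from h import *
o=ctrl.get_obs(); im=ctrl.camera("wrist"); print(o["eef_pos"],o["wrist_force"],o["opening"]*85)
cv2.imwrite("pics/q.png",im[:,:,::-1]);np.savez("q.npz",p=o["eef_pos"],r=o["eef_rot"])
M=q2m(o["eef_rot"]);print(np.degrees(np.arctan2(M[1,0],M[0,0])))
E
```

```text
time_s: 17.08
eef_pos: [0.4948, 0.2305, 0.2204]
eef_rot: [-0.674, 0.675, -0.213, 0.212]
wrist_force: [0.1, 0.4, -1.3]
opening: 0.585
[0.49484268 0.23045486 0.22041317] [ 0.05420793  0.38153001 -1.2692987 ] 49.709151551444734
-34.94632449532119
```

View pics/q.png

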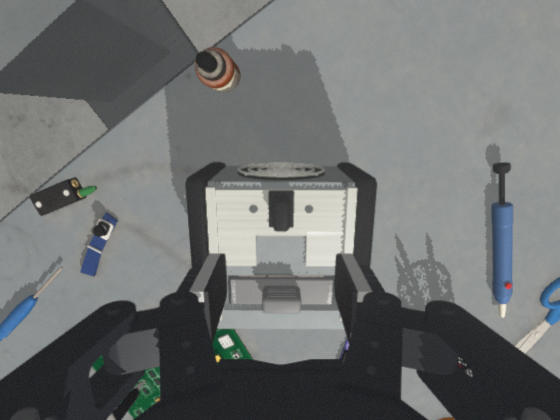

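The ridge (column ~281) is centred between the fingers. Descending and gripping.

```bash
python3 -m pendant '[0.0018,0.0004,-0.02,0,0,0,0.05, 0,0,-0.03,0,0,0,0.05, 0,0,-0.03,0,0,0,0.05, 0,0,-0.023,0,0,0,0.05, 0,0,0,0,0,0,0.05, 0,0,0,0,0,0,0.05]' && python3 -m pendant '[0,0,0,0,0,0,0, 0,0,0,0,0,0,0, 0,0,0,0,0,0,0, 0,0,0,0,0,0,0]'
```

```text
time_s: 17.88
eef_pos: [0.4977, 0.2311, 0.1192]
eef_rot: [0.674, -0.674, 0.213, -0.213]
wrist_force: [0.5, 0.2, 0.6]
opening: 0.584
time_s: 18.38
eef_pos: [0.4967, 0.2297, 0.1195]
eef_rot: [-0.673, 0.675, -0.213, 0.213]
wrist_force: [-5.0, -7.4, 9.7]
opening: 0.118
```

```bash
python3 -m pendant '[-0.0006,-0.0008,0.001,0,0,0,0, 0.0074,-0.0052,0,0,0,0,0, 0.0074,-0.0052,0,0,0,0,0, 0.0074,-0.0052,0,0,0,0,0, 0.0074,-0.0052,0,0,0,0,0, 0,0,0,0,0,0,0]'
```

```text
time_s: 19.12
eef_pos: [0.5272, 0.2082, 0.1196]
eef_rot: [-0.674, 0.674, -0.213, 0.214]
wrist_force: [-1.5, -5.1, 3.5]
opening: 0.119
```

```bash
python3 -m pendant '[0.0041,-0.0029,0,0,0,0,0, 0.0025,-0.0017,0,0,0,0,0, 0,0,0,0,0,0,0, 0,0,0,0,0,0,0]'
```

```text
time_s: 19.62
eef_pos: [0.531, 0.2055, 0.1195]
eef_rot: [-0.674, 0.674, -0.215, 0.212]
wrist_force: [-9.7, 0.1, 9.6]
opening: 0.118
```

```bash
python3 -m pendant '[0.0025,-0.0017,0,0,0,0,0, 0,0,0,0,0,0,0, 0,0,0,0,0,0,0]'
python3 - <<'E'
from h import *
o=ctrl.get_obs(); im=ctrl.camera("wrist"); print(o["eef_pos"],o["wrist_force"],o["opening"]*85)
cv2.imwrite("pics/r.png",im[:,:,::-1])
E
```

```text
time_s: 20.0
eef_pos: [0.5311, 0.2054, 0.1195]
eef_rot: [0.674, -0.674, 0.216, -0.21]
wrist_force: [-19.5, 5.5, 16.4]
opening: 0.12
[0.53110852 0.20539296 0.1194644 ] [-19.51048743   5.4634929   16.35876095] 10.169885291172164
```

View pics/r.png

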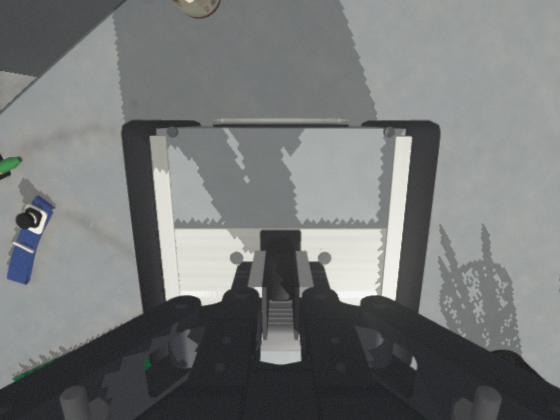

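Closed against its stop: 42 mm of travel, then no further motion as the force rose. I'll relieve, release and lift to check.

```bash
python3 -m pendant '[-0.0026,0.0018,0,0,0,0,0, 0,0,0,0,0,0,0, 0,0,0,0,0,0,0.05, 0,0,0,0,0,0,0.05, 0,0,0.03,0,0,0,0.05, 0,0,0.05,0,0,0,0.05, 0.012,-0.009,0.04,0,0,0,0.085, 0,0,0,0,0,0,0.085, 0,0,0,0,0,0,0.085]'
python3 - <<'E'
from h import *
o=ctrl.get_obs(); im=ctrl.camera("wrist"); print(o["eef_pos"],o["wrist_force"],o["opening"]*85)
cv2.imwrite("pics/s.png",im[:,:,::-1]);np.savez("s.npz",p=o["eef_pos"],r=o["eef_rot"])
cv2.imwrite("pics/s2.png",cv2.resize(im[60:280,180:400,::-1],None,fx=2.7,fy=2.7,interpolation=cv2.INTER_CUBIC))
im=ctrl.camera("scene"); cv2.imwrite("pics/s_s.png",im[:,:,::-1])
E
```

```text
time_s: 21.18
eef_pos: [0.5444, 0.1958, 0.2386]
eef_rot: [0.674, -0.674, 0.214, -0.213]
wrist_force: [-0.6, 0.2, -0.8]
opening: 0.998
[0.54436848 0.19584479 0.23860622] [-0.63949437  0.21675483 -0.77379134] 84.84401893589943
```

View pics/s2.png

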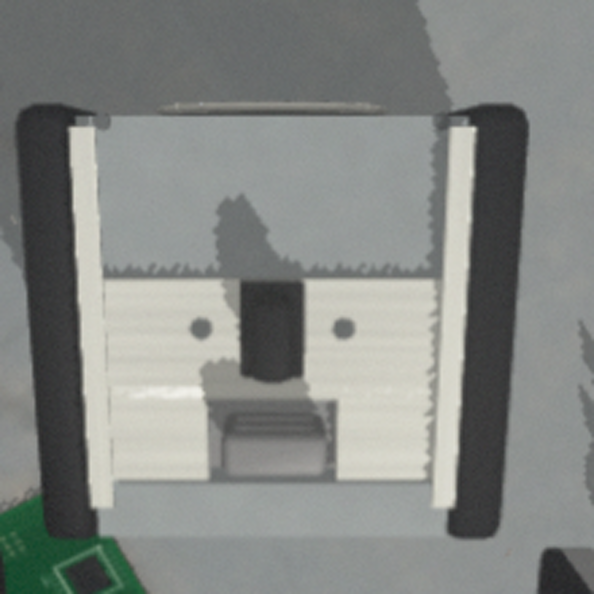

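View pics/s_s.png

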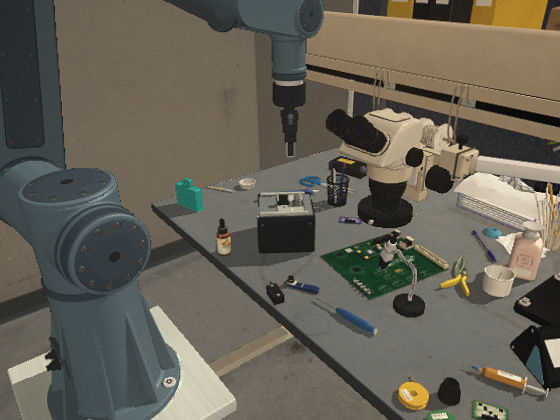

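Run:
```python
from h import *
d=np.load("s.npz"); c=cam("wrist",dict(eef_pos=d["p"],eef_rot=d["r"])); px=lambda u,v:(u/2.7+180,v/2.7+60)
a=np.radians(144.95);x=np.array([np.cos(a),np.sin(a)]);y=np.array([-x[1],x[0]]);s=np.array([.5597,.187])
for n,q,z in [("prong",(160,482),.1083),("prong",(390,480),.1083),("rear",(150,279),.1083),("rear",(360,279),.1083),("ridge fr",(272,380),.132),("ridge re",(272,281),.111),("notch root",(272,401),.1083),("tab L",(222,460),.127),("tab R",(327,460),.127),("tab front",(275,477),.127),("tab rear",(275,436),.127),("box f",(250,537),.105),("box r",(250,115),.105)]:
    w=unproj("wrist",px(*q),z,c)[0][:2]-s; print(n,(w@x*1e3).round(1),(w@y*1e3).round(1))
```

```text
prong -16.4 36.8
prong -15.8 -37.9
rear 49.5 37.6
rear 49.3 -26.5
ridge fr 23.5 0.4
ridge re 49.1 0.3
notch root 10.8 0.4
tab L -2.4 15.4
tab R -2.4 -16.1
tab front -7.8 -0.5
tab rear 5.1 -0.5
box f -37.2 7.8
box r 97.4 6.8
```

The gate travelled about 42 mm (prong tips +26.5 → −16.1, rear edge 91.4 → 49.4). The tab is centred in the notch and the hand is clear. Handing in.

Run:
```python
from h import *
ctrl.camera("scene")
for t in ["dropper_bottle","driver"]:
    for d in ctrl.silhouettes(t,"scene")[:1]: print(t,d["score"],d["bbox"])
print(ctrl.get_obs()["wrist_force"]); print(ctrl.hand_in())
```

```text
dropper_bottle 0.88 [217.2, 220.0, 231.9, 255.7]
driver 0.61 [336.0, 308.4, 378.4, 333.3]
[ 0.26603837  0.31441715 -0.06072432]
the job is handed in; nothing more can be done
None
```

The filter cassette is home in the extractor and the gate is fully closed around its pull tab; I handed the job in at about 21 s.

- **Opening the gate:** It was already slightly ajar. I slid it back to its stop, pushing with about 37 N. The grip then measured 77 mm behind the slot centre, against 76 mm expected.
- **Lowering the cassette:** I carried the grey one, not the turquoise look-alike, by its tab. It went in with no side contact and touched the floor at the predicted home height with about 6 N, and only then did I release it.
- **Closing the gate:** It travelled about 42 mm, then stayed put as I pushed harder (about 20 N sideways). My last picture shows the tab centred in the notch and the prongs over the slot ends. That picture puts the grip 36 mm behind the slot centre instead of 34 mm, which is within the camera's 2 mm accuracy.
- **Final state:** The gripper is open and clear, about 10 cm above the extractor, reading close to 0 N.
- **Bystanders:** The bottle and the blue screwdriver look unmoved in the scene camera. The network's box for the screwdriver differs from its first one by up to 8 pixels. I put that down to network noise, since the arm never went near it.

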